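Set sprung tweezers to the marked gap

TASK

Take the sprung tweezers off their rest by the ribbed finger plates and, with the tips pointing over the steel setting block, squeeze them until one tip stands over each of the two engraved lines, hovering just above the block (within about a centimetre) without touching it. Hold that gap steady for two seconds and finish still holding the tweezers there at the marked gap. Never squeeze so hard that the tips meet, and leave the other things on the bench where they are.

Things in the scene. Friction and masses are not known exactly. Their poses are not given: they have to be found in the camera images.
- tweezers: Plain steel sprung tweezers, 75 g, balanced at the finger plates, 144 mm long, lying on edge on the rest; the 12 mm high blades close sideways. Origin: midway between the finger plates when open, at the under edge. x points to the tips, y to the left blade, z up. Pivot at x = -80 mm, tips at +49 mm. The left blade is rigid with this body; squeezed evenly, this frame turns by minus half the joint value.
- tweezers_blade (a joint): Right blade squeezed towards the left, rad: 0 open (tip points 33.5 mm apart), 0.15 marked gap (14 mm), 0.235 stop (3 mm); above 0.22 counts as tips met. Spacing = 33.5 mm - 130 mm x value; width over finger plates = 44 mm - 80 mm x value. A spring (2 Nm/rad) opens it: 2 N at the finger plates at first touch, 6 N at the marked gap, 8 N at the stop.
- finger_plates (a point): Grip point on the tweezers: midway between the ribbed finger plates when open, at half height (6 mm above the origin). The plates run 22 mm either way along x; outer faces are 44 mm apart here when open, toeing out 0.075 rad each, and parallel, 32 mm apart, at the marked gap. Grip with the fingers closing along the tweezers' y.
- tip_left (a point): Tip point of the left blade (tip end 2.5 mm wide, 6 mm high), on its centre line at its under edge; 50 mm ahead of the middle of the grip.
- tip_right (a point): The same point on the right blade.
- rest: Fixed grey rest under the tweezers: foot 130 x 44 x 10 mm, two uprights 7 mm thick and 48 mm high at x = -62 mm (36 mm wide) and x = +40 mm (60 mm wide), with small ears up to z = 55 mm. The 95 mm between the uprights are free for fingers down to the foot. Origin: on the bench below the finger plates; x points along the tweezers to the tips, z up.
- setting_block: Fixed steel block, 44 (x) x 64 (y) x 40 mm high, on a 52 x 72 mm dark foot 10 mm high. Two dark engraved lines, 2 mm wide and 36 mm long, run along x on its top at y = +7 and -7 mm. Origin: centre of its underside; x points roughly away from the robot, z up. The tweezers come over it with their tips towards its +x.
- lines_mid (a point): Point on the top of the setting block (z = 40 mm) midway between the two lines.
- tester_dial: Fixed dial tester, about 0.5 deep x 0.25 wide x 0.8 m high, that stands on the bench between its left and right parts; origin under its centre, front towards the robot. Its dial box (lower side 0.55 m above the bench) reaches 0.25 m towards the robot from the origin; its lever stands 0.13 m to the right. An arm that crosses from right to left must draw back and pass in front of it.
- loupe: Bystander: black folding loupe, 50 x 36 x 18 mm, origin under its centre.
- puck_2: Bystander: black round specimen, 30 mm across, 18 mm high, origin under its centre.
- puck_3: Bystander: cream round specimen, 30 mm across, 20 mm high, origin under its centre.
- block_square: Bystander: square steel block 50 x 50 x 10 mm, origin under its centre.
- hex_key: Bystander: black hex key lying flat, 31 x 78 x 5 mm, origin under its centre.
- block_round_3: Bystander: round steel block, 50 mm across, 15 mm high, right of the dial tester.
- bar_end: Bystander: brown upright bar piece, 32 mm across, 48 mm high, right of the dial tester.
- tape_roll: Bystander: tape roll, 70 mm across, 18 mm high, right of the dial tester.
There are look-alikes about, which are no part of the job. Of the things that look like the setting_block, the larger one is meant.

How it is judged:
On the way, in this order (a step that is already met when the one before it is completed fails the run):
1. the tweezers are lifted clear of the rest, held by the fingers (contact force between tweezers and rest below 0.1 N and contact force between tweezers and the fingers above 0.5 N and height (world z) of tweezers above 0.058 m), for 0.2 s.
2. the tips hover over the two lines at the marked gap, steady for two seconds (contact force between tweezers and rest below 0.1 N and contact force between tweezers and setting_block below 0.1 N and contact force between tweezers and the fingers above 0.5 N and x of tip_left in the frame of setting_block between -0.02 and 0.02 m and z of tip_left in the frame of setting_block between 0.0405 and 0.06 m and x of tip_right in the frame of setting_block between -0.02 and 0.02 m and z of tip_right in the frame of setting_block between 0.0405 and 0.06 m and ((y of tip_left in the frame of setting_block between 0.0025 and 0.0115 m and y of tip_right in the frame of setting_block between -0.0115 and -0.0025 m) or (y of tip_left in the frame of setting_block between -0.0115 and -0.0025 m and y of tip_right in the frame of setting_block between 0.0025 and 0.0115 m)) and distance between tip_left and tip_right between 0.011 and 0.017 m and velocity of joint tweezers_blade between -0.06 and 0.06 rad/s and linear speed of tweezers below 0.02 m/s), for 2 s.
At the end, for the whole second after the job is handed in: The fingers alone hold the tweezers, clear of rest and block; each tip point is within 4.5 mm of its line sideways, within 20 mm of the lines' middle lengthwise, 0.5 to 20 mm above the block; tip points 14 +/- 3 mm apart; all still (under 0.06 rad/s, 20 mm/s); held so for 2 s (all of step 2); the arm keeps its last pose, push and grip.
It fails at once if the tips are squeezed together (value of joint tweezers_blade above 0.22 rad).
It fails at once if another thing on the bench is moved by more than 30 mm (distance of any of loupe, puck_2, puck_3, block_square, hex_key, block_round_3, bar_end, tape_roll from where it was at the start of the episode above 0.03 m).
It also fails if it takes over 56 s, if anything falls off the work surface, if the arm or the gripper's body presses on something with over 40 N, if the wrist force passes 120 N, or if a joint passes its speed limit or range.

ROBOT

A 6-joint arm with a two-finger parallel gripper is mounted at the origin on a cart in front of the work surface, level with it; the furniture and walls round the work are solid. World frame = base frame: x ahead of the robot, y to its left, z up, the work surface at z = 0. Lengths are in m, angles in rad, forces in N, time in s.
With the tool pointing down it reaches from about 0.325 to 0.85 m from the base axis. Payload 15.5 kg.
Tool frame: the origin (TCP) lies on the mounting face of the last link; the fingertips stand 191 mm ahead of it and the grasp point (between the pads) lies grip_depth ahead of it (grip_depth is the distance from the TCP to the grasp point, in m); z points along the fingers, y is the direction in which the jaws open and shut (so a half turn about z gives the same grasp; the last joint's range is limited). The gripper opens to 91 mm and grips with 3 to 60 N. Pads are 32 mm wide; open, the fingers measure 118 mm over their backs; the gripper's body (76 mm by 178 mm) begins 60 mm behind the grasp point.
Start: joints at [-1.28, 0.494, 1.345, -0, 1.302, -0.096], TCP at [0.236, -0.579, 0.405] pointing down, gripper open.
Joint ranges: [-2.91, 2.91], [-0.82, 2.16], [0.22, 2.67], [-1.22, 4.37], [0.12, 2.79], [-3.08, 3.08]. Speed limits (rad/s): [1.89, 1.89, 2.57, 3.01, 3.01, 3.01].

INTERFACE

Orientations are given as a rotation vector (axis times angle).
In Python, from rig import sense, grab_frame, get_calibration, close_job, search_frame, grip_depth gives the robot as it stands.
- The arm moves only by the tool arm_command, never from a script. Its argument "commands" is one flat list of numbers, 7 for each row, row after row: the turn, a rotation vector about the tool's x, y, z in units of 8 degrees (1.0 is 8 degrees), then the shift along the tool's x, y, z in units of 40 mm (1.0 is 40 mm), then the finger opening in mm, from 0 to 91.2. A call has 1 to 20 rows; each row is the pose to reach, as a shift and turn from the pose commanded when the call began, along the tool's axes at that moment; what a row does not reach only later rows make up. A row lasts 1/10 s, in which the tool goes at most 50 mm and 8.59 degrees, less where a joint would pass 70% of its speed; a pose out of reach is approached as far as the arm can. A call with a gripper value outside its range is refused whole. The fingers move at their own pace and stop on an object; "squeeze" is the grip in N (left out, the last holds). Time passes only in rows, so rows that repeat a pose let the fingers close. It gives the time, the measured TCP pose, the force and the opening at its end, in the units of the state.
- sense(): the state, without advancing time (a new reading comes with each control period).
- grab_frame(name): name is "scene" or "top" or "wrist"; returns the picture (384x512x3 uint8, red, green, blue); there is no depth.
- get_calibration(name): a dict with "fovy" (degrees; the focal length in pixels is half the picture's height over the tangent of half this angle, whatever the lens; pixels are square), "cx", "cy" (the principal point, pixels), "xyz" and "attitude" of the camera in the world; the wrist camera has in their place "tool_from_camera" (4x4, takes a point from camera to tool coordinates, whose origin is the TCP and whose axes are the flange's). Camera axes: x right, y down, z forward; pixel columns grow to the right and rows downward; lengths in m; the calibration is good to about 2 mm. A picture is of the moment at which its call begins: read the wrist's pose just before it. get_calibration takes no time and is no camera call.
- close_job(): hands the job in, once; it reports no verdict.
Trained networks look in the newest picture that a camera, given by its name, has taken for a name from the list of things; names that differ only in an ending like _2 or _b are one class to them, and where a whole thing is asked for, a point or a joint stands for the part that bears it (a point fixed in the world has none). Each returns a list of dicts, best first, with "confidence" (0 to 1); they miss things now and then, are a little off and sometimes report something else, mostly with a low value. They report only what shows in the picture. A call takes as long as a camera call. They do not tell look-alikes from the thing itself.
- search_frame(camera, target): "bbox" ([left, top, width, height] in pixels, round what is visible of it).
The state is a dict: "time": time; "q": joint angles; "joint_velocities": joint speeds; "effort": joint torques, N m; "position": TCP position; "tool_rot": TCP orientation; "wrist_force": force on the tool from outside, world axes, zero at the start; "torque": the same for the moment, N m; "grip_width": opening from 0.0 (shut) to 1.0 (fully open).
Only numpy, scipy, OpenCV 4.12 (cv2) and the standard library are available. Lean on these libraries where they do the work, as an engineer would, in place of code of your own. Each camera call takes 0.05 s, during which the arm holds its last target.

## Working session

There is one attempt and no reset: what is moved stays moved. The work goes in short steps, Python scripts to look and compute and a tool call to move; the robot and the scene stay as the last step left them, time stands still between calls to the robot, and variables do not carry over. Pictures are saved under pics/ and viewed, and the job is handed in when it is done.

Besides the shell and the picture viewer there is one more tool, called after ">>>" in YAML: its name, and indented under it one key for each argument. arm_command: Moves the arm, as the interface text tells. Its arguments: {"type":"object","properties":{"commands":{"type":"array","items":{"type":"number"}},"squeeze":{"type":"number"}},"required":["commands"]}

```bash
ls; mkdir -p pics
cat > h.py <<'E'
import numpy as np, cv2
from rig import *
from scipy.spatial.transform import Rotation as R
E
python3 - <<'E'
from h import *
print(sense()); print(grip_depth)
for n in ["scene","top","wrist"]: print(n,get_calibration(n))
for n in ["scene","top"]:
    f=grab_frame(n); cv2.imwrite(f"pics/{n}0.png",f[:,:,::-1])
    for t in ["tweezers","rest","setting_block","tester_dial"]:
        print(n,t,[(d['bbox'],round(d['confidence'],2)) for d in search_frame(n,t)][:4])
print(sense()['time'])
E
```

```text
pics
{'time': 0.0, 'q': array([-1.27951159e+00,  4.94181735e-01,  1.34611287e+00,  1.75011116e-06,
        1.30245522e+00, -9.55182320e-02]), 'joint_velocities': array([ 1.14401928e-03,  8.39880775e-05,  6.37144521e-04,  7.37432660e-04,
       -3.74238845e-04, -7.00880682e-04]), 'effort': array([-2.19359164e-03, -8.78818846e+01, -3.81855798e+01,  7.08390959e-02,
        5.34143799e-02, -1.24023722e-05]), 'position': array([ 0.23572215, -0.5786979 ,  0.40414521]), 'tool_rot': array([-3.08189110e+00, -6.03585952e-01,  1.74934825e-04]), 'wrist_force': array([0.50677942, 0.08320127, 0.82222981]), 'torque': array([-0.01561375, -0.00395467,  0.00013287]), 'grip_width': 0.9982674653388833}
0.172
scene {'fovy': 48.63978319332251, 'cx': 260.28667094419984, 'cy': 195.3332180043689, 'xyz': array([-0.15030642,  0.84700479,  0.53846856]), 'attitude': array([-0.82420847,  2.1900108 , -1.43860421])}
top {'fovy': 56.16328643073408, 'cx': 254.21914378066054, 'cy': 192.0412606271295, 'xyz': array([0.40417079, 0.0199625 , 1.22078618]), 'attitude': array([-2.1256869 ,  2.17640671, -0.11612398])}
wrist {'fovy': 66.8986182831499, 'cx': 256.9371866321407, 'cy': 190.44503886019737, 'tool_from_camera': array([[ 4.95821525e-04, -9.58238616e-01, -2.85969421e-01,
         8.17323341e-02],
       [ 9.99999854e-01,  4.14183350e-04,  3.45963471e-04,
         6.72931021e-04],
       [-2.13071785e-04, -2.85969551e-01,  9.58238681e-01,
         2.06397995e-02],
       [ 0.00000000e+00,  0.00000000e+00,  0.00000000e+00,
         1.00000000e+00]])}
scene tweezers [([211.7, 210.3, 50.3, 17.4], 0.89)]
scene rest []
scene setting_block [([167.1, 238.4, 35.4, 30.5], 0.72), ([236.8, 253.1, 21.2, 23.1], 0.68)]
scene tester_dial []
top tweezers []
top rest [([207.6, 176.4, 21.1, 39.1], 0.93)]
top setting_block [([158.0, 188.4, 24.6, 10.1], 0.74), ([186.0, 231.2, 13.5, 9.1], 0.51)]
top tester_dial []
0.5
```

View pics/scene0.png

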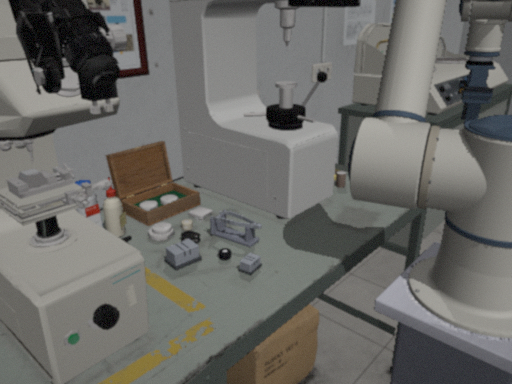

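View pics/top0.png

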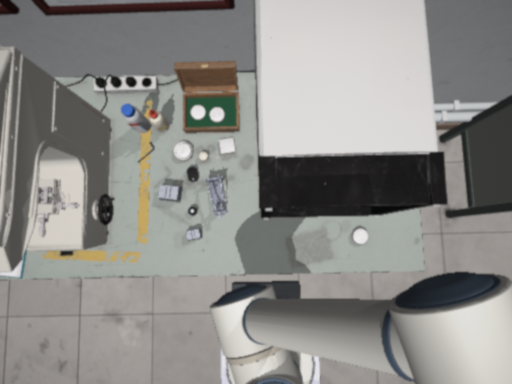

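```bash
cat >> h.py <<'E'
def cam(n,s=None):
    c=get_calibration(n); f=192/np.tan(np.radians(c['fovy']/2))
    if n=='wrist':
        T=np.eye(4); T[:3,:3]=R.from_rotvec(s['tool_rot']).as_matrix(); T[:3,3]=s['position']
        T=T@c['tool_from_camera']
    else:
        T=np.eye(4); T[:3,:3]=R.from_rotvec(c['attitude']).as_matrix(); T[:3,3]=c['xyz']
    return f,c['cx'],c['cy'],T
def ray(C,u,v,z):
    f,cx,cy,T=C; d=T[:3,:3]@np.array([(u-cx)/f,(v-cy)/f,1]); o=T[:3,3]
    return o+d*(z-o[2])/d[2]
def proj(C,p):
    f,cx,cy,T=C; q=(np.asarray(p)-T[:3,3])@T[:3,:3]; return q[...,:2]/q[...,2:]*f+[cx,cy]
E
python3 - <<'E'
from h import *
C=cam('top'); S=cam('scene')
print('blk',ray(C,170.3,193,.04),'small',ray(C,193,235,.03),'rest',ray(C,218,196,.05))
print('scene blk',ray(S,184,245,.04))
print('blk px',ray(C,158,188,.04),ray(C,182.6,198.5,.02))
for u,v in [(183,151),(193,173),(193,210),(204,155),(227,145)]: print(u,v,ray(C,u,v,.01))
print('dial front', ray(C,260,215,.55),ray(C,260,215,.8),ray(C,443,208,.55))
im=cv2.imread('pics/top0.png')[130:260,130:260]; cv2.imwrite('pics/topc.png',cv2.resize(im,None,fx=4.6,fy=4.6,interpolation=cv2.INTER_CUBIC))
im=cv2.imread('pics/scene0.png')[190:290,130:290]; cv2.imwrite('pics/scenec.png',cv2.resize(im,None,fx=5,fy=5,interpolation=cv2.INTER_CUBIC))
E
```

```text
blk [0.55352093 0.31425422 0.04      ] small [0.41348706 0.24083742 0.03      ] rest [0.5384902  0.15470689 0.05      ]
scene blk [0.55771438 0.31709829 0.04      ]
blk px [0.57128322 0.35540762 0.04      ] [0.53637668 0.2775754  0.02      ]
183 151 [0.70224495 0.2786326  0.01      ]
193 173 [0.62437038 0.24417783 0.01      ]
193 210 [0.49754261 0.24440011 0.01      ]
204 155 [0.68625075 0.2061086  0.01      ]
227 145 [0.71937426 0.12639419 0.01      ]
dial front [0.44359367 0.01915838 0.55      ] [0.42890088 0.01945807 0.8       ] [ 0.44857531 -0.32000421  0.55      ]
```

View pics/topc.png

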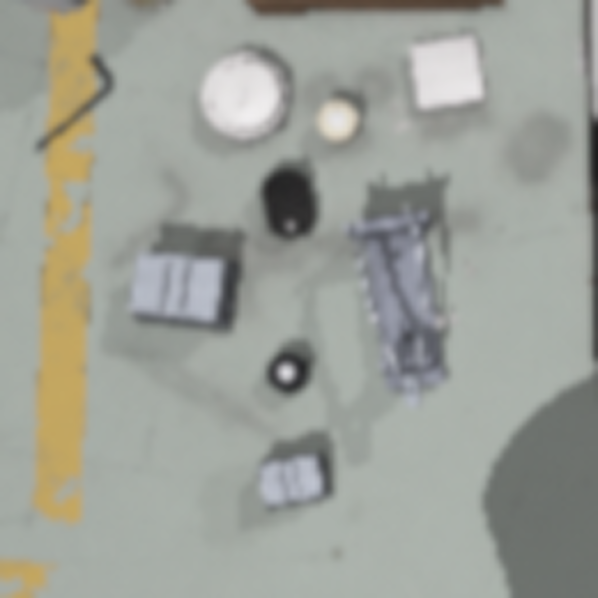

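View pics/scenec.png

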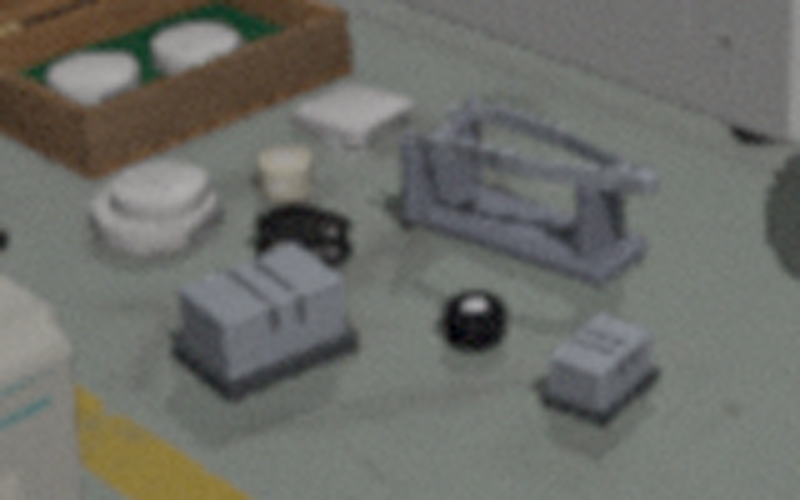

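Run:
```python
from h import *
S=cam('scene');C=cam('top')
print(ray(S,290,217,0),ray(S,182,172,0),ray(S,337,190,0))
print('base top front corner', [ray(S,290,162,z) for z in(.1,.15,.2,.25)])
im=cv2.imread('pics/scene0.png')[0:230,150:400]; cv2.imwrite('pics/s2.png',cv2.resize(im,None,fx=2.5,fy=2.5,interpolation=cv2.INTER_CUBIC))
print('left mach', [(z,ray(C,112,110,z)) for z in (0,.1,.2,.3,.4)])
print(proj(S,[.335,0,.4]),proj(S,[.43,0,.55]),proj(S,[.43,0.02,0.]))
```

```text
[ 0.51035185 -0.02698947  0.        ] [ 1.04012653 -0.0633778   0.        ] [ 0.51662771 -0.28744022  0.        ]
base top front corner [array([ 0.63051228, -0.17844887,  0.1       ]), array([ 0.54147298, -0.06151304,  0.15      ]), array([0.45243368, 0.05542278, 0.2       ]), array([0.36339437, 0.17235861, 0.25      ])]
left mach [(0, array([0.85978177, 0.53316719, 0.        ])), (0.1, array([0.82246065, 0.49112832, 0.1       ])), (0.2, array([0.78513954, 0.44908945, 0.2       ])), (0.3, array([0.74781843, 0.40705058, 0.3       ])), (0.4, array([0.71049732, 0.36501172, 0.4       ]))]
[349.9976403   80.58718537] [317.33490419   6.33906692] [303.04752545 231.5950769 ]
```

View pics/s2.png

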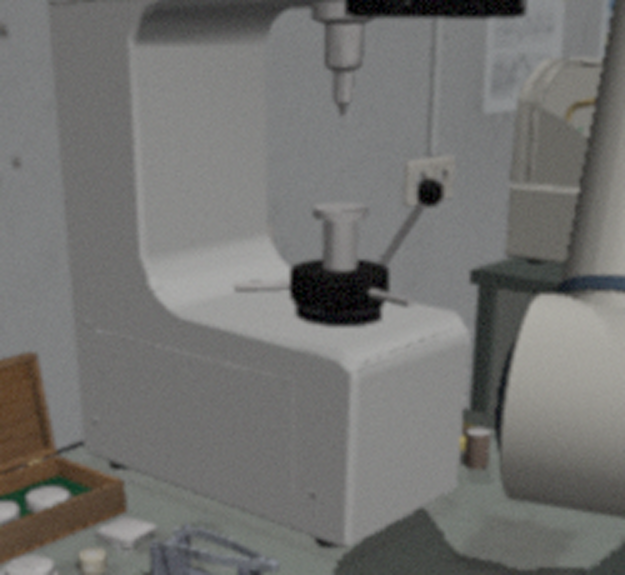

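```bash
cat >> h.py <<'E'
def rel(s,pts,yaws=None):
    "world TCP pts -> tool shifts in units; yaw = desired az of tool x (deg), pointing down"
    R0=R.from_rotvec(s['tool_rot']); M=R0.as_matrix()
    out=[]
    for i,p in enumerate(pts):
        sh=M.T@(np.asarray(p)-s['position'])/0.04
        r=np.zeros(3)
        if yaws is not None and yaws[i] is not None:
            a=np.radians(yaws[i]); D=np.array([[np.cos(a),np.sin(a),0],[np.sin(a),-np.cos(a),0],[0,0,-1.]])
            r=np.degrees(R.from_matrix(M.T@D).as_rotvec())/8
        out.append(np.r_[r,sh]); 
    return np.round(out,3)
E
python3 - <<'E'
from h import *
s=sense(); np.set_printoptions(suppress=True)
print(R.from_rotvec(s['tool_rot']).as_matrix())
print(rel(s,[(.27,-.39,.42),(.29,-.2,.43),(.335,-.03,.43),(.335,.13,.43)],[20,16,11,7]))
E
```

```text
[[ 0.92611526  0.37724068 -0.00002614]
 [ 0.37724068 -0.92611525  0.0000899 ]
 [ 0.00000971 -0.00009312 -1.        ]]
[[ -0.001  -0.      0.27    2.573  -4.049  -0.383]
 [ -0.001  -0.      0.77    4.828  -8.259  -0.632]
 [ -0.001  -0.      1.395   7.473 -11.771  -0.632]
 [ -0.001   0.      1.895   8.982 -15.475  -0.632]]
```

>>> arm_command:
  commands: [0, 0, 0.1, 0.65, -1.0, -0.1, 91, 0, 0, 0.15, 1.3, -2.0, -0.2, 91, 0, 0, 0.2, 1.95, -3.0, -0.3, 91, 0, 0, 0.3, 2.6, -4.0, -0.4, 91, 0, 0, 0.4, 3.2, -5.1, -0.5, 91, 0, 0, 0.5, 3.75, -6.2, -0.6, 91, 0, 0, 0.65, 4.3, -7.2, -0.6, 91, 0, 0, 0.75, 4.8, -8.2, -0.6, 91, 0, 0, 0.9, 5.5, -9.1, -0.6, 91, 0, 0, 1.1, 6.2, -10, -0.6, 91, 0, 0, 1.2, 6.8, -10.9, -0.6, 91, 0, 0, 1.4, 7.5, -11.8, -0.6, 91, 0, 0, 1.5, 7.9, -12.7, -0.6, 91, 0, 0, 1.6, 8.2, -13.6, -0.6, 91, 0, 0, 1.75, 8.6, -14.5, -0.6, 91, 0, 0, 1.9, 9.0, -15.5, -0.6, 91, 0, 0, 1.9, 9.0, -15.5, -0.6, 91, 0, 0, 1.9, 9.0, -15.5, -0.6, 91]

```text
time: 2.3
position: [0.335, 0.132, 0.4287]
tool_rot: [3.135, 0.196, 0.0]
wrist_force: [-0.2, -0.6, -0.0]
grip_width: 1.0
```

Run:
```python
from h import *
s=sense(); np.set_printoptions(suppress=True)
print(s['time'],s['position'],s['q'],s['wrist_force']); print(R.from_rotvec(s['tool_rot']).as_matrix().round(3))
print(rel(s,[(.335,.15,.43),(.48,.22,.43)],[7,7]))
```

```text
2.3 [0.33502565 0.13200001 0.42874241] [ 0.20911072  0.08233719  1.89656174 -0.00015812  1.16266014  1.65508523] [-0.20688139 -0.61411035 -0.03633167]
[[ 0.992  0.125  0.   ]
 [ 0.125 -0.992 -0.   ]
 [ 0.     0.    -1.   ]]
[[ 0.001 -0.     0.019  0.055 -0.447 -0.032]
 [ 0.001 -0.     0.019  3.87  -1.731 -0.032]]
```

Crossed cleanly. Now hover over the rest and block.

>>> arm_command:
  commands: [0, 0, 0, 0.7, -0.7, 0, 91, 0, 0, 0, 1.6, -1.1, 0, 91, 0, 0, 0, 2.5, -1.4, 0, 91, 0, 0, 0, 3.3, -1.6, 0, 91, 0, 0, 0, 3.9, -1.7, 0, 91, 0, 0, 0, 3.9, -1.7, 0, 91]

```text
time: 2.9
position: [0.4848, 0.2165, 0.4284]
tool_rot: [3.136, 0.187, 0.002]
wrist_force: [-0.3, -0.1, -0.5]
grip_width: 0.994
```

```bash
python3 - <<'E'
from h import *
s=sense(); f=grab_frame('wrist'); cv2.imwrite('pics/w1.png',f[:,:,::-1])
import pickle; pickle.dump(s,open('s1.pkl','wb'))
print(s['time'],s['position'],s['joint_velocities'].round(3))
C=cam('wrist',s)
for t in ['tweezers','rest','setting_block','loupe','puck_2']:
    print(t,[(np.round(d['bbox']),round(d['confidence'],2)) for d in search_frame('wrist',t)][:3])
print(proj(C,[.555,.315,.04]),proj(C,[.54,.155,.05]))
E
python3 -c "
import cv2;im=cv2.imread('pics/w1.png');cv2.imwrite('pics/w1b.png',cv2.resize(im,(800,600),interpolation=cv2.INTER_CUBIC))"
```

```text
2.9 [0.48475752 0.21652533 0.42841427] [ 0.006 -0.045  0.083  0.001 -0.003  0.003]
tweezers [(array([288.,  72.,  41., 120.]), 0.74)]
rest [(array([278.,  70.,  60., 100.]), 0.71)]
setting_block [(array([215., 191.,  36.,  32.]), 0.98), (array([148.,  72.,  66.,  54.]), 0.63)]
loupe []
puck_2 [(array([269.,   1.,  25.,  19.]), 0.91), (array([222., 144.,  26.,  24.]), 0.86)]
[182.78837178 104.38983292] [312.18315165 133.63600982]
```

View pics/w1b.png

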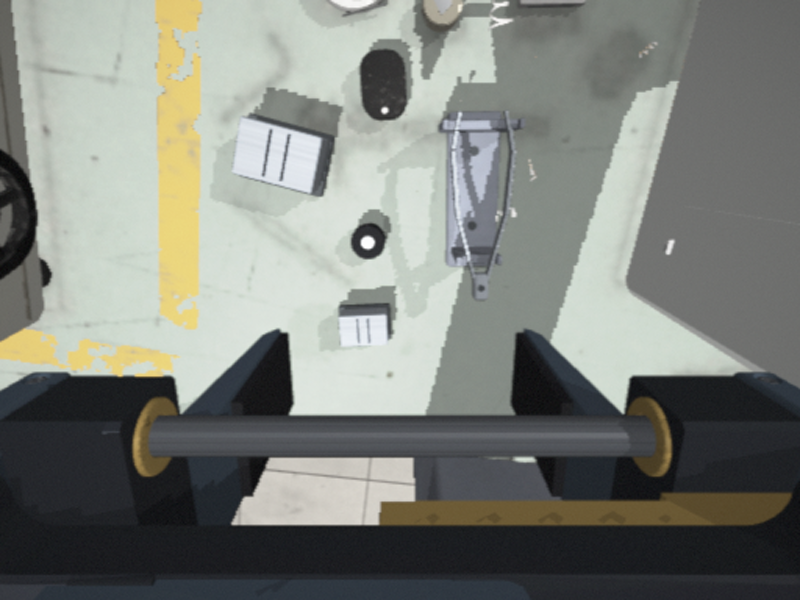

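```bash
python3 -c "
import cv2;im=cv2.imread('pics/w1.png')
cv2.imwrite('pics/w1t.png',cv2.resize(im[60:200,260:360],None,fx=4.2,fy=4.2,interpolation=cv2.INTER_CUBIC))
cv2.imwrite('pics/w1s.png',cv2.resize(im[60:140,135:235],None,fx=7,fy=7,interpolation=cv2.INTER_CUBIC))"
```

```text
(no output)
```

View pics/w1t.png

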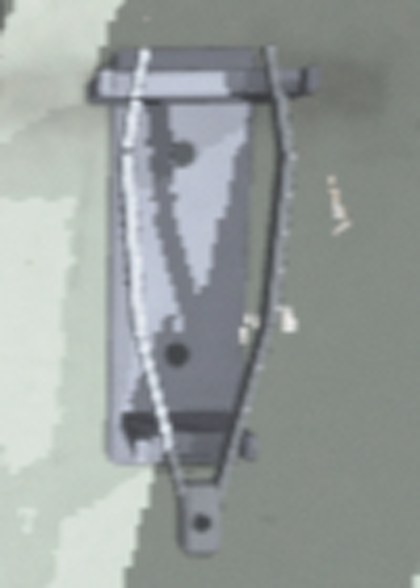

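View pics/w1s.png

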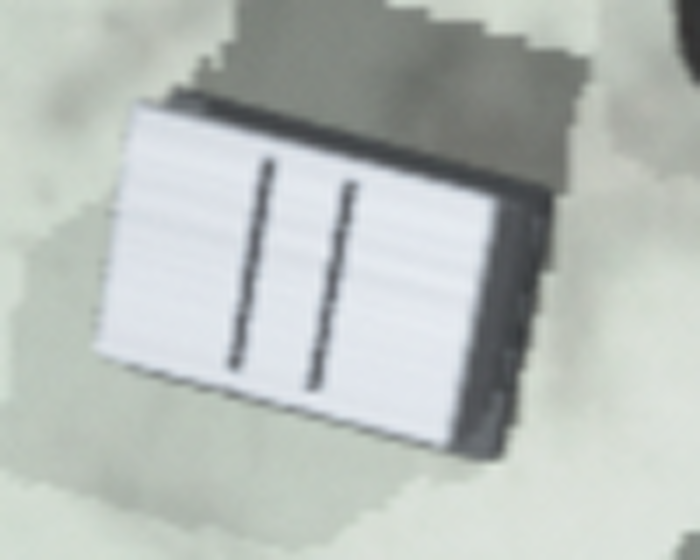

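Run:
```python
from h import *
import pickle; s=pickle.load(open('s1.pkl','rb')); C=cam('wrist',s); np.set_printoptions(suppress=True,precision=4)
g=lambda u,v:(260+u/4.2,60+v/4.2)
tl=ray(C,*g(147,48),.055); tr=ray(C,*g(268,48),.055); pv=ray(C,*g(202,523),.060)
print(tl,tr,pv, np.linalg.norm(tl-tr))
m=(tl+tr)/2; d=m-pv; print('yaw',np.degrees(np.arctan2(d[1],d[0])),'len',np.hypot(*d[:2]))
u=d[:2]/np.hypot(*d[:2]); print('origin from tips',m[:2]-.049*u,'from pivot',pv[:2]+.08*u)
h=lambda u,v:(135+u/7,60+v/7)
L=[ray(C,*h(*p),.04) for p in [(268,160),(236,370),(351,183),(315,390)]]
for a in L: print(a)
print('mid',np.mean(L,0), 'yaw',[np.degrees(np.arctan2(*(L[i]-L[i+1])[[1,0]])) for i in(0,2)],'len',[np.linalg.norm(L[i]-L[i+1]) for i in (0,2)],'gap',np.linalg.norm(np.cross(np.r_[(L[0]-L[1])[:2]/np.linalg.norm((L[0]-L[1])[:2]),0],np.r_[(L[2]-L[0])[:2],0])))
# corners of top
K=[ray(C,*h(*p),.04) for p in [(135,105),(497,197),(450,445),(97,350)]]; print('corner mid',np.mean(K,0),np.degrees(np.arctan2(*((K[0]+K[1]-K[2]-K[3])[[1,0]]))))
# rest foot & uprights
print('foot', [ray(C,*g(*p),.01) for p in [(108,462),(112,100)]])
```

```text
[0.6064 0.1873 0.055 ] [0.6102 0.155  0.055 ] [0.4787 0.1512 0.06  ] 0.03252965796504711
yaw 8.728574504830428 len 0.13111359213123688
origin from tips [0.5599 0.1637] from pivot [0.5578 0.1634]
[0.5782 0.3274 0.04  ]
[0.543  0.3316 0.04  ]
[0.5762 0.3132 0.04  ]
[0.5412 0.3178 0.04  ]
mid [0.5597 0.3225 0.04  ] yaw [np.float64(-6.850006260655245), np.float64(-7.428472913256384)] len [np.float64(0.03550543508746992), np.float64(0.035288572878836945)] gap 0.014324004118427066
corner mid [0.5599 0.3219 0.04  ] -7.627962611586572
foot [array([0.4832, 0.1752, 0.01  ]), array([0.5955, 0.1907, 0.01  ])]
```

Run:
```python
from h import *
s=sense(); print(s['position'],rel(s,[(.559,.1635,.33)],[8.5]))
```

```text
[0.48127601 0.21687394 0.4289556 ] [[ 0.000e+00  1.000e-03 -1.960e-01  1.768e+00  1.559e+00  2.474e+00]]
```

>>> arm_command:
  commands: [0, 0, -0.1, 0.8, 0.7, 0.6, 91, 0, 0, -0.2, 1.5, 1.35, 1.4, 91, 0, 0, -0.2, 1.75, 1.55, 2.1, 91, 0, 0, -0.2, 1.77, 1.56, 2.47, 91, 0, 0, -0.2, 1.77, 1.56, 2.47, 91, 0, 0, -0.2, 1.77, 1.56, 2.47, 91]

```text
time: 3.8
position: [0.5594, 0.1642, 0.3306]
tool_rot: [-3.133, -0.235, -0.0]
wrist_force: [-0.5, 0.6, 0.5]
grip_width: 0.996
```

Run:
```python
from h import *
s=sense(); f=grab_frame('wrist'); cv2.imwrite('pics/w2.png',f[:,:,::-1])
import pickle; pickle.dump(s,open('s2.pkl','wb'))
print(s['time'],s['position'],s['wrist_force'])
im=f[:,:,::-1][60:340,150:370]; cv2.imwrite('pics/w2t.png',cv2.resize(im,None,fx=2.1,fy=2.1,interpolation=cv2.INTER_CUBIC))
im=f[:,:,::-1]; cv2.imwrite('pics/w2b.png',cv2.resize(im,(800,600),interpolation=cv2.INTER_CUBIC))
```

```text
3.8 [0.55943323 0.16424144 0.33058337] [-0.5431814  0.5724774  0.4575774]
```

View pics/w2b.png

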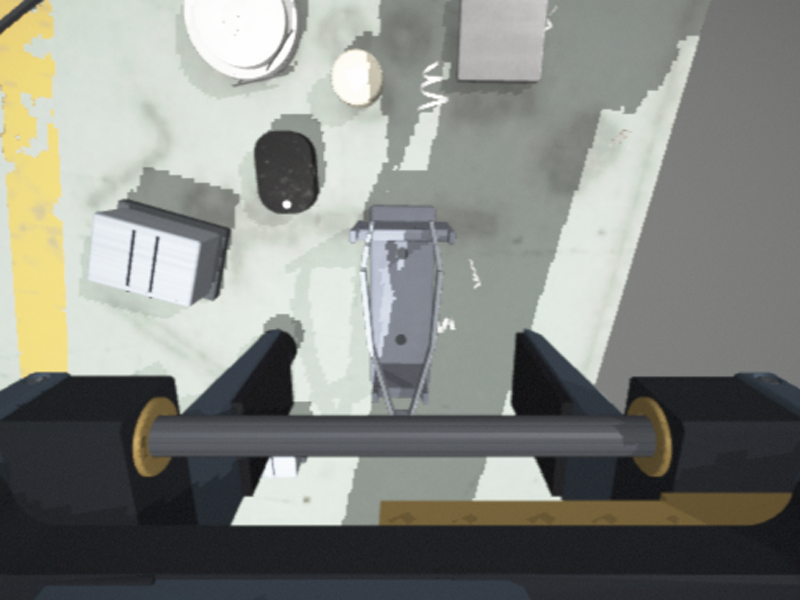

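Run:
```python
from h import *
im=cv2.imread('pics/w2.png')
cv2.imwrite('pics/w2t.png',cv2.resize(im[125:270,210:305],None,fx=4.1,fy=4.1,interpolation=cv2.INTER_CUBIC))
cv2.imwrite('pics/w2s.png',cv2.resize(im[120:205,45:155],None,fx=7,fy=7,interpolation=cv2.INTER_CUBIC))
```

```text
(no output)
```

View pics/w2t.png

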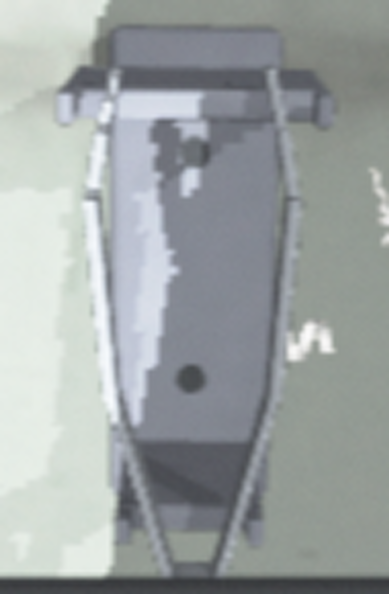

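View pics/w2s.png

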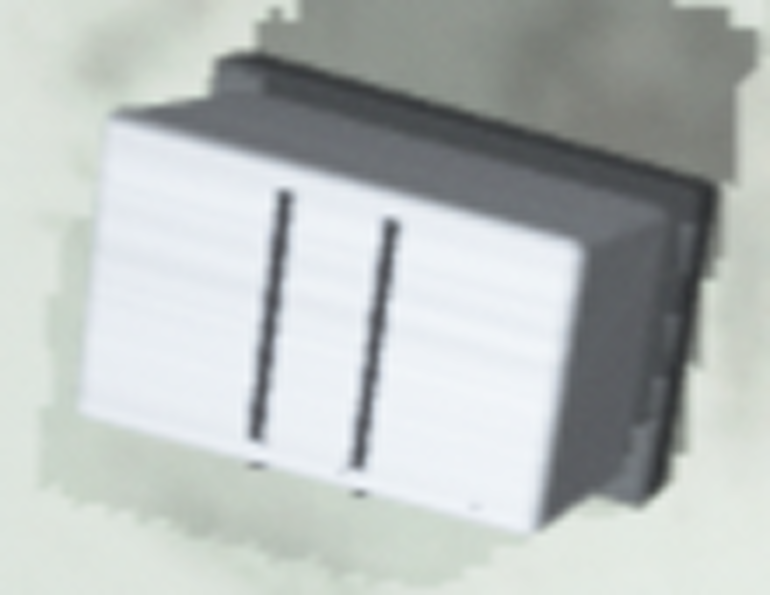

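Run:
```python
from h import *
import pickle; s=pickle.load(open('s2.pkl','rb')); C=cam('wrist',s); np.set_printoptions(suppress=True,precision=4)
g=lambda u,v:(210+u/4.1,125+v/4.1)
tl=ray(C,*g(114,74),.055); tr=ray(C,*g(272,74),.055)
bl=ray(C,*g(92,198),.06); br=ray(C,*g(295,198),.06)
cl=ray(C,*g(115,428),.06); cr=ray(C,*g(272,405),.06); 
pl=ray(C,*g(170,573),.06); pr=ray(C,*g(217,573),.06)
for n,a,b in [('tip',tl,tr),('knee',bl,br),('back',cl,cr),('piv',pl,pr)]: print(n,(a+b)/2,np.linalg.norm(a-b))
m=(tl+tr)/2; d=m-(pl+pr)/2; print('yaw',np.degrees(np.arctan2(d[1],d[0])), 'perp', np.degrees(np.arctan2(-(tl-tr)[0],(tl-tr)[1])), np.degrees(np.arctan2(-(bl-br)[0],(bl-br)[1])))
u=d[:2]/np.hypot(*d[:2]); print('origin',m[:2]-.049*u,((bl+br)/2)[:2]-.022*u)
h=lambda u,v:(45+u/7,120+v/7)
L=[ray(C,*h(*p),.04) for p in [(286,190),(257,440),(391,220),(357,468)]]
print('mid',np.mean(L,0), 'yaw',[np.degrees(np.arctan2(*(L[i]-L[i+1])[[1,0]])) for i in(0,2)],'len',[np.linalg.norm(L[i]-L[i+1]) for i in (0,2)])
K=[ray(C,*h(*p),.04) for p in [(110,115),(582,242),(540,532),(80,410)]]; print('corner mid',np.mean(K,0),np.degrees(np.arctan2(*((K[0]+K[1]-K[2]-K[3])[[1,0]]))))
s=sense()
print(s['position'],rel(s,[(.5595,.164,.226)],[8.0]))
```

```text
tip [0.608  0.1708 0.055 ] 0.0336400078532367
knee [0.5824 0.1669 0.06  ] 0.0436660391336916
back [0.532  0.1593 0.06  ] 0.03613595581446257
piv [0.4923 0.1532 0.06  ] 0.011137375828669395
yaw 8.660833682485496 perp 8.596717216839362 8.597342913124486
origin [0.5596 0.1635] [0.5607 0.1636]
mid [0.5599 0.3225 0.04  ] yaw [np.float64(-7.2792969818165325), np.float64(-7.58530491075665)] len [np.float64(0.03568280928367504), np.float64(0.03574712274658603)]
corner mid [0.5605 0.3216 0.04  ] -7.211715619352292
[0.5596 0.1644 0.3311] [[-0.001 -0.009  0.072 -0.007  0.01   2.627]]
```

>>> arm_command:
  commands: [0, 0, 0, 0, 0.02, 0.7, 91, 0, 0, 0, 0, 0.02, 1.4, 91, 0, 0, 0, 0, 0.02, 2.0, 80, 0, 0, 0, 0, 0.02, 2.4, 70, 0, 0, 0, 0, 0.02, 2.63, 60, 0, 0, 0, 0, 0.02, 2.63, 52, 0, 0, 0, 0, 0.02, 2.63, 48, 0, 0, 0, 0, 0.02, 2.63, 48]
  squeeze: 12

```text
time: 4.65
position: [0.5602, 0.1636, 0.2259]
tool_rot: [-3.133, -0.235, -0.003]
wrist_force: [-0.3, 0.1, -0.5]
grip_width: 0.534
```

Run:
```python
from h import *
s=sense(); f=grab_frame('wrist'); cv2.imwrite('pics/w3.png',f[:,:,::-1])
print(s['time'],s['position'],s['wrist_force'],s['grip_width']*91.2)
im=f[:,:,::-1]; cv2.imwrite('pics/w3b.png',cv2.resize(im,(800,600),interpolation=cv2.INTER_CUBIC))
```

```text
4.65 [0.5601995  0.16357149 0.22592207] [-0.32538952  0.12819863 -0.47138026] 48.67708503761969
```

View pics/w3b.png

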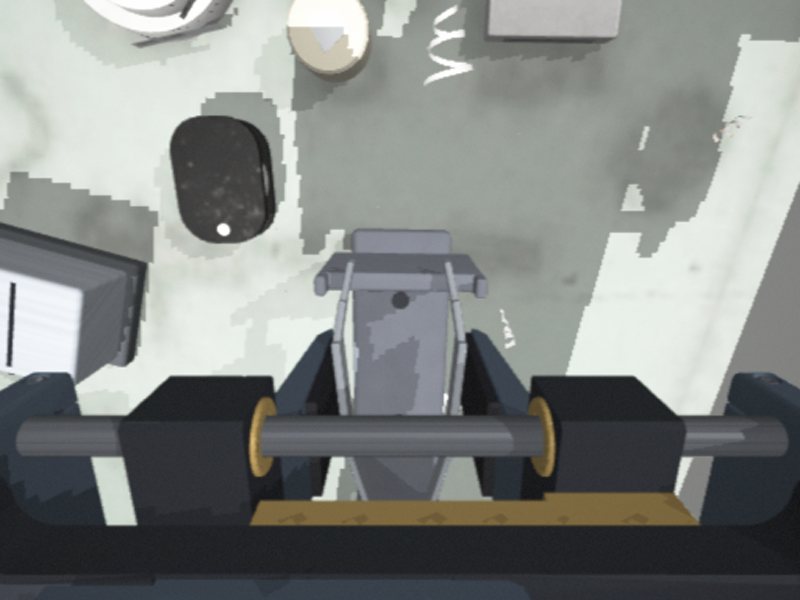

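>>> arm_command:
  commands: [0, 0, 0, 0, 0, 0, 46, 0, 0, 0, 0, 0, 0, 44, 0, 0, 0, 0, 0, 0, 42, 0, 0, 0, 0, 0, 0, 40, 0, 0, 0, 0, 0, 0, 38, 0, 0, 0, 0, 0, 0, 37, 0, 0, 0, 0, 0, 0, 36, 0, 0, 0, 0, 0, 0, 36, 0, 0, 0, 0, 0, 0, 36]
  squeeze: 12

```text
time: 5.6
position: [0.5603, 0.1635, 0.2255]
tool_rot: [-3.133, -0.234, -0.003]
wrist_force: [0.3, 1.7, 7.3]
grip_width: 0.395
```

Run:
```python
from h import *
s=sense(); print(s['time'],s['position'],s['wrist_force'],s['grip_width']*91.2)
```

```text
5.6 [0.56027859 0.16350995 0.22545083] [0.31166716 1.65817256 7.2831887 ] 36.02915810696242
```

>>> arm_command:
  commands: [0, 0, 0, 0, 0, 0, 35.5, 0, 0, 0, 0, 0, 0, 35, 0, 0, 0, 0, 0, 0, 34.5, 0, 0, 0, 0, 0, 0, 34, 0, 0, 0, 0, 0, 0, 33.5, 0, 0, 0, 0, 0, 0, 33, 0, 0, 0, 0, 0, 0, 32.5, 0, 0, 0, 0, 0, 0, 32.5]
  squeeze: 12

```text
time: 6.4
position: [0.5603, 0.1635, 0.2255]
tool_rot: [-3.133, -0.234, -0.003]
wrist_force: [0.4, 1.0, 8.0]
grip_width: 0.36
```

Run:
```python
from h import *
s=sense(); print(s['time'],s['position'],s['wrist_force'],s['torque'],s['grip_width']*91.2)
f=grab_frame('wrist'); 
im=f[:,:,::-1]; cv2.imwrite('pics/w4b.png',cv2.resize(im,(800,600),interpolation=cv2.INTER_CUBIC))
```

```text
6.4 [0.56030174 0.16353913 0.22548861] [0.37916138 1.04386065 7.9515834 ] [ 0.25852332 -0.04640462  0.03187049] 32.84751949195868
```

View pics/w4b.png

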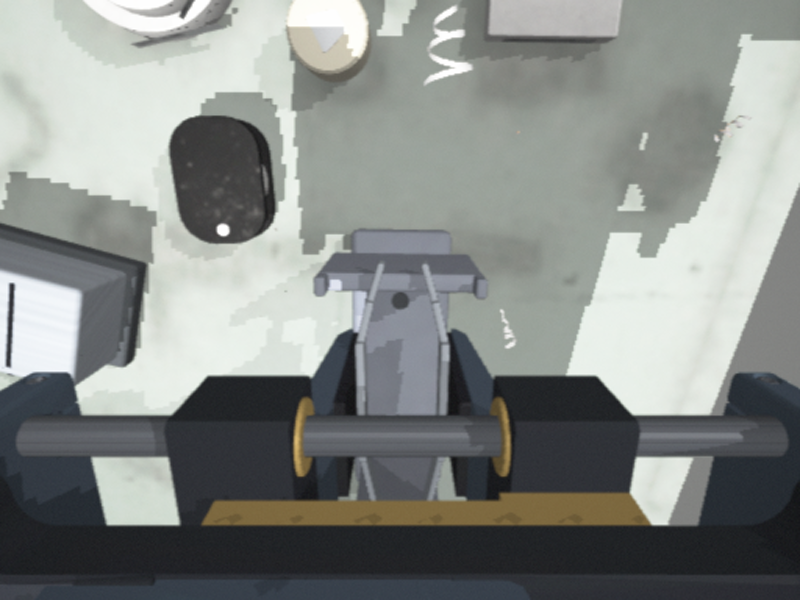

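>>> arm_command:
  commands: [0, 0, 0, 0, 0, -0.1, 32.3, 0, 0, 0, 0, 0, -0.25, 32.3, 0, 0, 0, 0, 0, -0.45, 32.3, 0, 0, 0, 0, 0, -0.7, 32.3, 0, 0, 0, 0, 0, -0.95, 32.3, 0, 0, 0, 0, 0, -1.15, 32.3, 0, 0, 0, 0, 0, -1.25, 32.3, 0, 0, 0, 0, 0, -1.25, 32.3, 0, 0, 0, 0, 0, -1.25, 32.3, 0, 0, 0, 0, 0, -1.25, 32.3]
  squeeze: 12

```text
time: 7.45
position: [0.5597, 0.1634, 0.2743]
tool_rot: [3.133, 0.234, -0.001]
wrist_force: [-1.2, -0.4, -0.3]
grip_width: 0.356
```

Run:
```python
from h import *
s=sense(); print(s['time'],s['position'],s['wrist_force'],s['torque'],s['grip_width']*91.2)
f=grab_frame('wrist'); 
im=f[:,:,::-1]; cv2.imwrite('pics/w5b.png',cv2.resize(im,(800,600),interpolation=cv2.INTER_CUBIC))
f=grab_frame('scene'); 
im=f[:,:,::-1][150:300,130:330]; cv2.imwrite('pics/s5.png',cv2.resize(im,None,fx=4,fy=4,interpolation=cv2.INTER_CUBIC))
s=sense(); print(s['time'],rel(s,[(.5605,.3225,s['position'][2]),(.5605,.3225,.22)],[-7.3]*2))
```

```text
7.45 [0.55971051 0.16339096 0.27431261] [-1.24018809 -0.41071602 -0.34900757] [ 0.00092418 -0.00421809  0.04460933] 32.4672561509656
7.55 [[ 1.000e-03  5.000e-03  1.983e+00  6.100e-01 -3.930e+00 -0.000e+00]
 [ 1.000e-03  5.000e-03  1.983e+00  6.110e-01 -3.930e+00  1.358e+00]]
```

View pics/w5b.png

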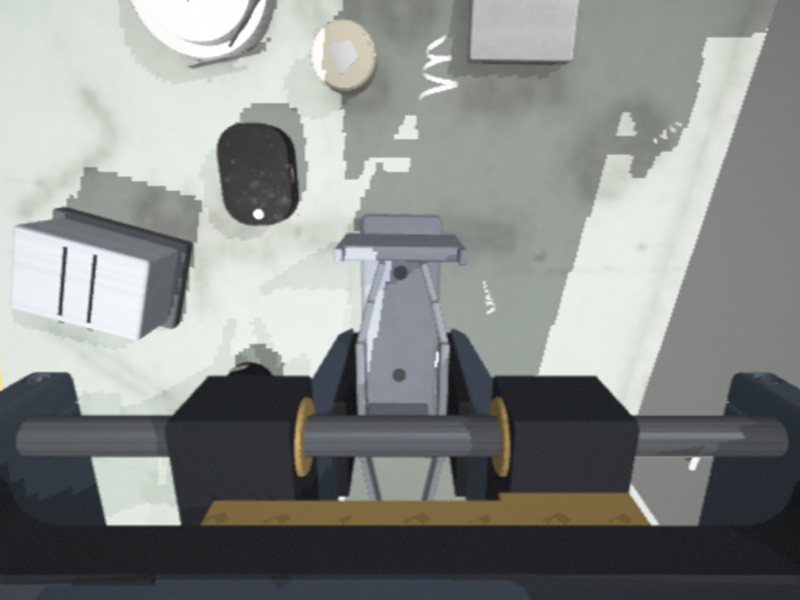

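View pics/s5.png

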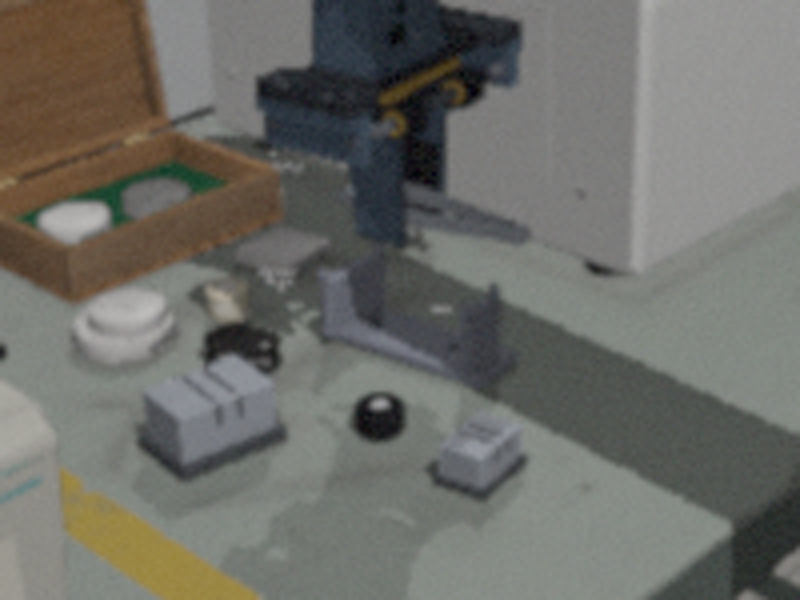

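Run:
```python
import cv2,numpy as np
a=cv2.imread('pics/w4b.png')[220:440,300:500]; b=cv2.imread('pics/w5b.png')[220:440,300:500]
cv2.imwrite('pics/c45.png',cv2.resize(np.hstack([a,b]),None,fx=2,fy=2,interpolation=cv2.INTER_CUBIC))
```

```text
(no output)
```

View pics/c45.png

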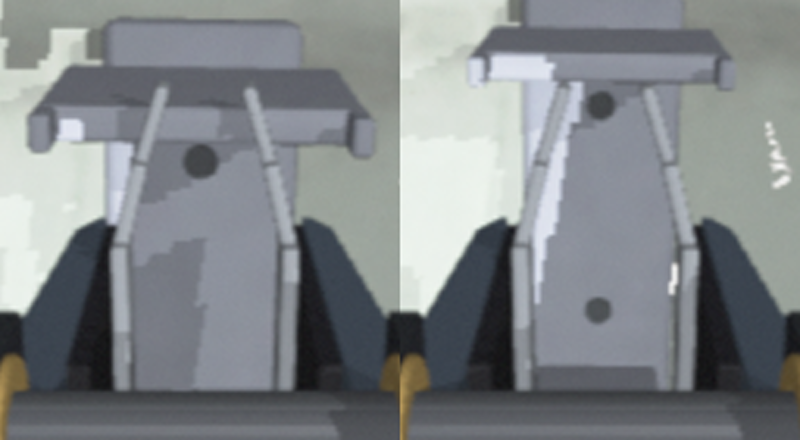

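```bash
python3 - <<'E'
from h import *
import pickle
np.set_printoptions(suppress=True,precision=3)
S=cam('scene');C=cam('top');W=cam('wrist',pickle.load(open('s1.pkl','rb')))
print('bot',ray(S,147,342,0),ray(S,147,342,.05)); print('top',[ray(S,143,250,z) for z in (.1,.15,.2)])
print([ray(C,108,193,z) for z in (.1,.2,.3)],[ray(C,115,205,z) for z in (.05,.1,.2)])
print('knob W',[ray(W,23,134,z) for z in (.05,.1,.15)])
print('head',[ray(S,118,105,z) for z in (.3,.4,.5)],[ray(C,110,115,z) for z in (.3,.4,.5)])
s=sense(); c,d=np.cos(np.radians(-7.35)),np.sin(np.radians(-7.35))
T=np.array([.560-.049*c,.3222-.049*d]); print(T)
print(rel(s,[(*T,s['position'][2]),(*T,.227)],[-7.35]*2))
E
python3 -c "
import cv2;im=cv2.imread('pics/scene0.png')[0:384,0:200];cv2.imwrite('pics/sl.png',cv2.resize(im,None,fx=1.56,fy=1.56))"
```

```text
bot [0.394 0.538 0.   ] [0.344 0.567 0.05 ]
top [array([0.519, 0.448, 0.1  ]), array([0.443, 0.493, 0.15 ]), array([0.366, 0.539, 0.2  ])]
[array([0.551, 0.497, 0.1  ]), array([0.538, 0.454, 0.2  ]), array([0.525, 0.412, 0.3  ])] [array([0.517, 0.494, 0.05 ]), array([0.512, 0.474, 0.1  ]), array([0.503, 0.433, 0.2  ])]
knob W [array([0.498, 0.504, 0.05 ]), array([0.507, 0.465, 0.1  ]), array([0.517, 0.426, 0.15 ])]
head [array([0.947, 0.212, 0.3  ]), array([0.487, 0.478, 0.4  ]), array([0.027, 0.745, 0.5  ])] [array([0.734, 0.412, 0.3  ]), array([0.698, 0.369, 0.4  ]), array([0.662, 0.327, 0.5  ])]
[0.511 0.328]
[[ 0.001  0.005  1.989 -0.581 -4.261  0.   ]
 [ 0.001  0.005  1.989 -0.581 -4.261  1.184]]
```

View pics/sl.png

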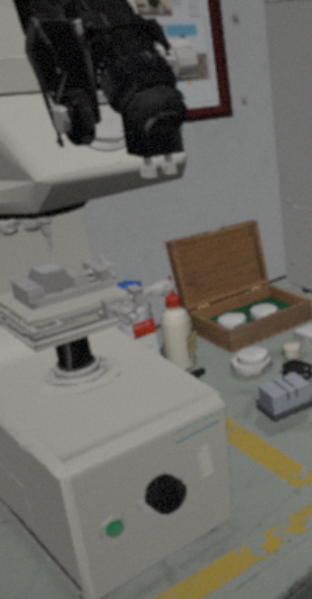

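>>> arm_command:
  commands: [0, 0, 0.1, -0.05, -0.3, 0, 32, 0, 0, 0.35, -0.1, -0.8, 0, 32, 0, 0, 0.65, -0.2, -1.4, 0, 32, 0, 0, 0.95, -0.3, -2.0, 0, 32, 0, 0, 1.25, -0.35, -2.6, 0, 32, 0, 0, 1.5, -0.45, -3.2, 0, 32, 0, 0, 1.75, -0.5, -3.7, 0, 32, 0, 0, 1.9, -0.55, -4.1, 0, 32, 0, 0, 1.99, -0.58, -4.26, 0, 32, 0, 0, 1.99, -0.58, -4.26, 0, 32, 0, 0, 1.99, -0.58, -4.26, 0, 32]
  squeeze: 12

```text
time: 8.65
position: [0.5117, 0.3279, 0.2746]
tool_rot: [3.135, -0.201, -0.0]
wrist_force: [-0.2, -0.0, -0.6]
grip_width: 0.347
```

Run:
```python
from h import *
import pickle
s=sense(); print(s['time'],s['position'],s['wrist_force'],s['torque'],s['grip_width']*91.2)
pickle.dump(s,open('s6.pkl','wb'))
f=grab_frame('wrist'); cv2.imwrite('pics/w6.png',f[:,:,::-1])
im=f[:,:,::-1][120:280,180:330]; cv2.imwrite('pics/w6b.png',cv2.resize(im,None,fx=3.7,fy=3.7,interpolation=cv2.INTER_CUBIC))
s=sense(); print(rel(s,[(.511,.3285,.228)],[-7.35]))
```

```text
8.65 [0.51167776 0.32793506 0.27456846] [-0.19811126 -0.03102821 -0.55248745] [0.04866518 0.09104772 0.01041785] 31.646345388104667
[[ 2.000e-03  2.000e-03 -1.000e-03 -2.100e-02 -1.600e-02  1.165e+00]]
```

View pics/w6b.png

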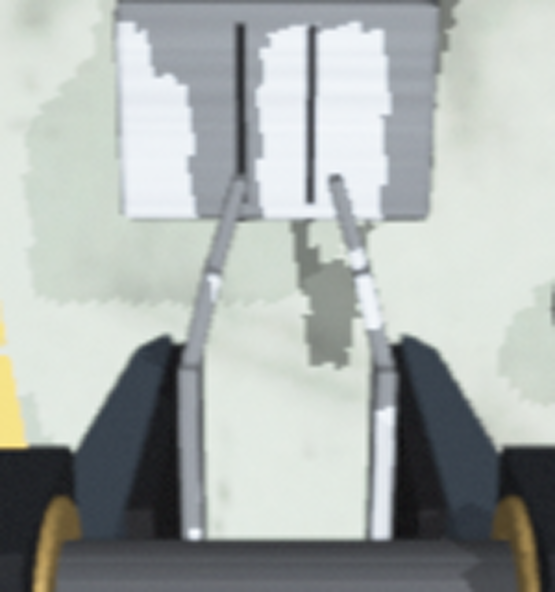

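Run:
```python
from h import *
import pickle; s=pickle.load(open('s6.pkl','rb')); C=cam('wrist',s); np.set_printoptions(suppress=True,precision=4)
g=lambda u,v:(180+u/3.7,120+v/3.7)
zt=s['position'][2]-.178
tl=ray(C,*g(239,180),zt+.006);tr=ray(C,*g(335,180),zt+.006)
L=[ray(C,*g(*p),.04) for p in [(240,24),(240,200),(313,27),(310,202)]]
print(tl,tr,np.linalg.norm(tl-tr)); 
for a in L: print(a)
K=[ray(C,*g(*p),.04) for p in [(117,5),(438,5),(428,216),(121,217)]]; km=np.mean(K,0); print(km)
a=np.radians(-7.35); ex=np.array([np.cos(a),np.sin(a)]); ey=np.array([-ex[1],ex[0]])
Lm=(ray(C,*g(240,100),.04)+ray(C,*g(312,100),.04))/2
print(Lm)
for c in (np.array([.560,.3222]),km[:2]):
  for t in (tl,tr): print(((t[:2]-c)@ex).round(4),((t[:2]-c)@ey).round(4))
```

```text
[0.561  0.3277 0.1026] [0.5592 0.314  0.1026] 0.013791654459154935
[0.5784 0.3276 0.04  ]
[0.5436 0.3325 0.04  ]
[0.5761 0.3136 0.04  ]
[0.5413 0.3184 0.04  ]
[0.5602 0.323  0.04  ]
[0.5629 0.3226 0.04  ]
0.0003 0.0056
0.0003 -0.0082
0.0002 0.0048
0.0002 -0.009
```

>>> arm_command:
  commands: [0, 0, 0, 0, -0.04, 0.15, 32, 0, 0, 0, 0, -0.04, 0.35, 32, 0, 0, 0, 0, -0.04, 0.6, 32, 0, 0, 0, 0, -0.04, 0.8, 32, 0, 0, 0, 0, -0.04, 1.0, 32, 0, 0, 0, 0, -0.04, 1.1, 32, 0, 0, 0, 0, -0.04, 1.17, 32, 0, 0, 0, 0, -0.04, 1.17, 32, 0, 0, 0, 0, -0.04, 1.17, 32]
  squeeze: 12

```text
time: 9.6
position: [0.5118, 0.3301, 0.2281]
tool_rot: [-3.135, 0.202, -0.0]
wrist_force: [0.1, -0.1, -0.4]
grip_width: 0.347
```

Run:
```python
from h import *
import pickle
s=sense(); print(s['time'],s['position'],s['wrist_force'],s['torque'],s['grip_width']*91.2)
pickle.dump(s,open('s7.pkl','wb'))
f=grab_frame('wrist'); cv2.imwrite('pics/w7.png',f[:,:,::-1])
im=f[:,:,::-1][100:260,180:330]; cv2.imwrite('pics/w7b.png',cv2.resize(im,None,fx=3.7,fy=3.7,interpolation=cv2.INTER_CUBIC))
f=grab_frame('scene'); cv2.imwrite('pics/s7.png',f[:,:,::-1])
im=f[:,:,::-1][200:290,130:250]; cv2.imwrite('pics/s7b.png',cv2.resize(im,None,fx=6,fy=6,interpolation=cv2.INTER_CUBIC))
```

```text
9.6 [0.51182919 0.33012511 0.22812898] [ 0.07466793 -0.06180421 -0.37023528] [ 0.02883618  0.00048645 -0.01583894] 31.67670142653113
```

View pics/w7b.png

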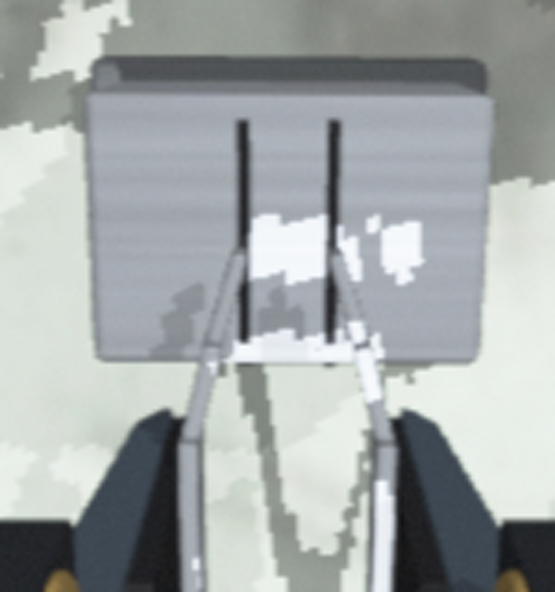

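View pics/s7b.png

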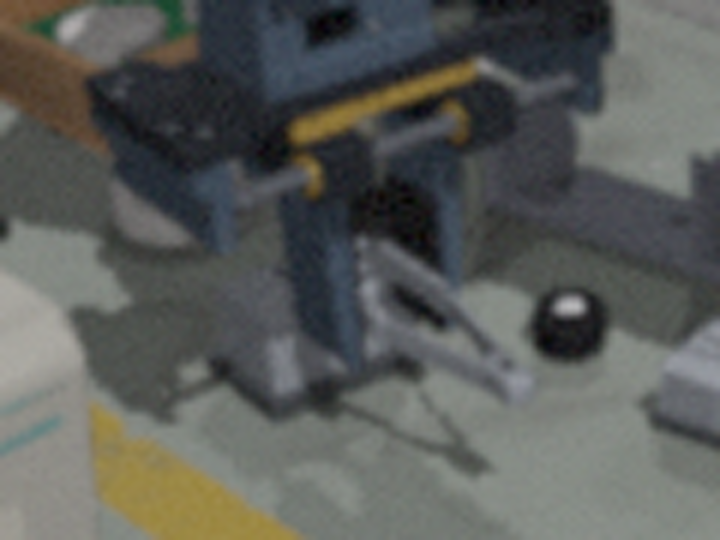

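Run:
```python
from h import *
import pickle; s=pickle.load(open('s7.pkl','rb')); C=cam('wrist',s); np.set_printoptions(suppress=True,precision=4)
g=lambda u,v:(180+u/3.7,100+v/3.7)
zt=s['position'][2]-.178
tl=ray(C,*g(240,252),zt+.006);tr=ray(C,*g(335,252),zt+.006)
L=[ray(C,*g(*p),.04) for p in [(243,120),(243,342),(334,120),(331,342)]]
lm=np.mean(L,0); print(tl,tr,np.linalg.norm(tl-tr),lm,[np.linalg.norm(L[i]-L[i+1]) for i in (0,2)])
a=np.radians(-7.4); ex=np.array([np.cos(a),np.sin(a)]); ey=np.array([-ex[1],ex[0]])
for t in (tl,tr): print(((t-lm)[:2]@ex).round(4),((t-lm)[:2]@ey).round(4))
```

```text
[0.5615 0.3298 0.0561] [0.5597 0.3163 0.0561] 0.013642706168727557 [0.56  0.323 0.04 ] [np.float64(0.035616369799651354), np.float64(0.035612362798043126)]
0.0006 0.0069
0.0006 -0.0068
```

Tips are ±6.8 mm about the line middle, 13.6 mm apart, roughly 10 mm above the block. I'll come down slightly (2 mm), then hold.

>>> arm_command:
  commands: [0, 0, 0, 0, 0, 0.03, 32, 0, 0, 0, 0, 0, 0.05, 32, 0, 0, 0, 0, 0, 0.05, 32, 0, 0, 0, 0, 0, 0.05, 32, 0, 0, 0, 0, 0, 0.05, 32, 0, 0, 0, 0, 0, 0.05, 32, 0, 0, 0, 0, 0, 0.05, 32, 0, 0, 0, 0, 0, 0.05, 32, 0, 0, 0, 0, 0, 0.05, 32, 0, 0, 0, 0, 0, 0.05, 32, 0, 0, 0, 0, 0, 0.05, 32, 0, 0, 0, 0, 0, 0.05, 32, 0, 0, 0, 0, 0, 0.05, 32, 0, 0, 0, 0, 0, 0.05, 32, 0, 0, 0, 0, 0, 0.05, 32, 0, 0, 0, 0, 0, 0.05, 32, 0, 0, 0, 0, 0, 0.05, 32, 0, 0, 0, 0, 0, 0.05, 32, 0, 0, 0, 0, 0, 0.05, 32, 0, 0, 0, 0, 0, 0.05, 32]
  squeeze: 12

```text
time: 11.7
position: [0.5118, 0.3301, 0.2259]
tool_rot: [-3.135, 0.202, 0.0]
wrist_force: [-0.6, 0.5, -1.2]
grip_width: 0.354
```

>>> arm_command:
  commands: [0, 0, 0, 0, 0, 0, 32, 0, 0, 0, 0, 0, 0, 32, 0, 0, 0, 0, 0, 0, 32, 0, 0, 0, 0, 0, 0, 32, 0, 0, 0, 0, 0, 0, 32, 0, 0, 0, 0, 0, 0, 32, 0, 0, 0, 0, 0, 0, 32, 0, 0, 0, 0, 0, 0, 32, 0, 0, 0, 0, 0, 0, 32, 0, 0, 0, 0, 0, 0, 32, 0, 0, 0, 0, 0, 0, 32, 0, 0, 0, 0, 0, 0, 32, 0, 0, 0, 0, 0, 0, 32, 0, 0, 0, 0, 0, 0, 32, 0, 0, 0, 0, 0, 0, 32]
  squeeze: 12

```text
time: 13.2
position: [0.5117, 0.3301, 0.2259]
tool_rot: [3.135, -0.202, -0.0]
wrist_force: [-0.1, 0.0, -0.7]
grip_width: 0.349
```

Run:
```python
from h import *
s=sense(); print(s['time'],s['position'],s['wrist_force'],s['torque'],s['grip_width']*91.2,s['joint_velocities'].round(4))
f=grab_frame('wrist')
im=f[:,:,::-1][100:260,180:330]; cv2.imwrite('pics/w8b.png',cv2.resize(im,None,fx=3.7,fy=3.7,interpolation=cv2.INTER_CUBIC))
```

```text
13.2 [0.5117368  0.33005434 0.22591105] [-0.14495013  0.03024178 -0.72516827] [0.01624096 0.04448514 0.02209384] 31.820471009543795 [-0.0002 -0.0018  0.0012  0.0008 -0.0011  0.0013]
```

View pics/w8b.png

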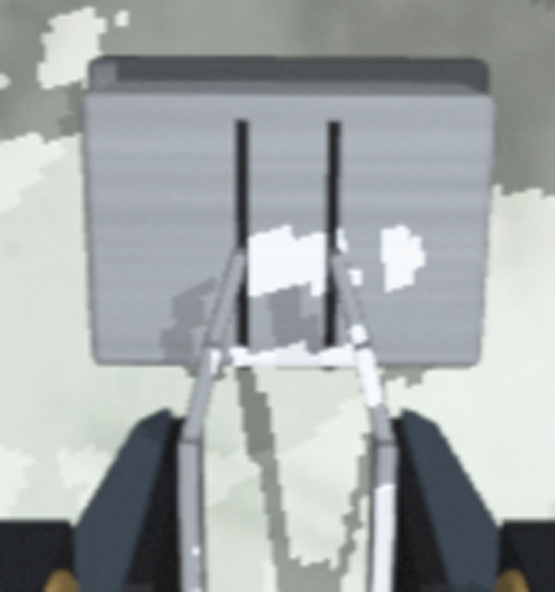

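The last picture shows the tips at about (240,253) and (335,253) in the crop, on the lines at columns 242 and 334. They have been still for over 3 s, so I'm handing in.

Run:
```python
from rig import *
print(close_job());
```

```text
the job is handed in; nothing more can be done
None
```

I took the tweezers off the rest by the finger plates, squeezed them to about 32 mm over the plates and brought them across. The tips now hover over the two lines on the larger setting block, and I handed the job in with the grip held, at about 13 s of the 56 s allowed.

- **Tip position:** the wrist picture put the tips at +6.9 and -6.8 mm either side of the middle of the lines, about 0.6 mm off lengthwise and 13.6 mm apart. After that I came down 2 mm. I did not measure again, but the last picture still showed each tip on its line.
- **Height:** the tips should be about 8 mm above the block. I worked this out from the arm pose and the way the tweezers were gripped. I could not see it from the side because a finger hid the tips from the scene camera.
- **Steadiness:** the arm held still for over 3 s before hand-in, with an opening of 31.8 mm and under 1 N at the wrist, which shows no contact with the block.
- **Other readings:** while closing on the rest, the wrist force rose to about 8 N upwards, and it went away on lifting. The gap reading varied by about 0.6 mm between checks. No check failed, and nothing else on the bench looked moved in the pictures I took.

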